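# Pack up the tackle-maker's table

## Task

Pack up the tackle table for the night. Push the plain wooden front of the low cabinet so that its push catch pops it ajar, tilt the bin open, put every spool on the table into it and push the front shut until the catch holds; press the lid onto the tub of floats until it is fully seated and level all round; and slide the work lamp's dimmer all the way to off, the end with the red dot. Leave everything else on the table where it is.

Things in the scene. Friction and masses are not known exactly. Their poses are not given: they have to be found in the camera images.
- cabinet: Low pine cabinet, 310 mm wide (y), 170 mm deep (x), 206 mm high, fixed; origin the centre of its underside, its face on the -x side. The whole face is one plain wooden front without a handle: 310 mm wide, 12 mm thick, 190 mm high, hinged along its lower edge, its top level with the cabinet's top. It carries the tilt-out bin behind it.
- bin_hinge (a point): Fixed point: middle of the hinge line of the tilt-out bin, 16 mm above the table, in the plane of the front's inner face. Axes: +x into the cabinet, +y along the hinge line, z up. When shut the wooden front fills x = -12 to 0 mm; the edges of the cabinet's shell (top board and sides) stand at x = +7 mm.
- bin (a joint): Tilt of the bin with its front, rad: 0 shut and held by the push catch; negative pushed in (stop at -0.036); positive with the top edge coming out to -x and down; about 0.28 popped ajar (top edge 53 mm out, it rests there); stop at 0.85. Beyond about 0.5 it falls open to the stop by itself and stays.
- front_top (a point): Middle of the upper outer edge of the moving front. Push catch: push the upper front in 5 mm past shut, to the stop (6 to 10 N), and let go: it comes slowly out to ajar. Swing it on from behind the top edge. To shut, push it right in to the stop again (6 to 10 N) and let go: the catch holds at 0. Pushed only to 0 it comes back out; pushed once more after it holds, it pops again.
- bin_floor (a point): On the moving bin: middle of its inner floor, 60 mm behind the front's inner face, 10 mm above the hinge when shut; axes as bin_hinge when shut, tilting with the bin. The bin is an open plywood box: inside 230 mm long (y), 119 mm deep from the front's inner face (x), sides and back wall 115 mm high above the hinge.
- bin_mouth (a point): On the moving bin: middle of its open mouth (60 mm behind the front's inner face, 130 mm above the hinge when shut). Open to 0.85 the mouth lies before the cabinet, between the front's top edge (143 mm out from the hinge, 141 mm above the table) and the back wall's top (4 mm out, 186 mm high); a spool let go 65 mm out from the hinge falls in.
- spool_brown: Spool of brown twine on card-coloured flanges, a plain cylinder diameter 52 mm, 60 mm tall, about 110 g, standing on end at the start; origin the centre of the underside, z its axis. Two to four of the four spools are there.
- spool_cream: Spool of cream twine on pale wooden flanges, a plain cylinder diameter 52 mm, 60 mm tall, about 110 g, standing on end at the start; origin the centre of the underside, z its axis. Two to four of the four spools are there.
- spool_blue: Spool of dark blue line on black flanges, a plain cylinder diameter 52 mm, 60 mm tall, about 110 g, standing on end at the start; origin the centre of the underside, z its axis. Two to four of the four spools are there.
- spool_green: Spool of green line on white flanges, a plain cylinder diameter 52 mm, 60 mm tall, about 110 g, standing on end at the start; origin the centre of the underside, z its axis. Two to four of the four spools are there.
- tub: Red open tub holding coloured bobber floats, 150 mm (x) by 116 mm (y), 85 mm high, walls 4 mm, heavy, does not move; origin the centre of its underside, z up. Four sprung beads under the rim hold the lid.
- lid: Loose pale lid of the tub: plate 158 mm (x) by 124 mm (y), 6 mm thick, red grip bar on top, plug underneath 139 by 105 mm and 16 mm deep (tapered at its foot) that enters the tub's mouth with 1.5 mm to spare all round. Origin the centre of the plug's underside (it lies plug down), z up: plate at 16 to 22 mm, bar at 22 to 52 mm. Fits either way round. About 90 g.
- lid_grip (a point): Middle of the top of the lid's red moulded grip bar, 75 mm along the lid's x, 18 mm wide (y), 30 mm high. Laid on the tub, the lid stops 8 or 9 mm high on the beads; a press of about 10 N on the bar snaps it down until the plate lies on the rim (lid origin 69 mm above the tub's origin).
- dimmer_off (a point): Point on the lamp's dimmer, a black box 60 by 150 mm, 26 mm high, fixed to the table: where dimmer_grip is when the dimmer is off. Its +y axis runs along the track towards full brightness; off is the -y end, with a red dot beside it.
- dimmer (a joint): Position of the dimmer's grip along its track, m: 0 off, 0.08 full. Moves with about 1.5 N and stays.
- dimmer_grip (a point): Middle of the top of the dimmer's white grip, a block 18 mm along the track, 26 mm across, 24 mm high above the box (top 50 mm above the table).
- mug: Bystander, leave: red mug, rim diameter 80 mm, 92 mm tall, handle on its +y side.
- glue: Bystander, leave: white glue bottle with an orange cap, diameter 44 mm, 120 mm tall.
- jar: Bystander, leave: small amber glass jar with a yellow cap, diameter 48 mm, 62 mm tall; it stands among the spools but is not one.
- screwdriver: Bystander, leave: screwdriver with a red handle, 190 mm long, lying; origin mid-length.
- pliers: Bystander, leave: pliers with red grips, about 150 mm long, 12 mm high, lying.
- tape_roll: Bystander, leave: tan roll of tape lying flat, diameter 68 mm, 24 mm high.
Mind the look-alikes: they are no part of the job. What is shaped like the part that bears dimmer_off but blue is not meant.

How it is judged:
By the outcome, as a careful person would: the job done as asked, in the order asked, and still so for the second after the job is handed in, with the robot touching nothing.
Of spool_brown, spool_cream, spool_blue, spool_green only 2 to 4 are there at a start; the rules pass over those that are not, and their reading is None.
At some moment in a run one of spool_brown, spool_cream, spool_blue, spool_green, lid may be knocked a few centimetres aside while the robot is not near it.
Once in a run the grip may slacken for a moment while it holds something.
It also fails if it takes over 210 s, if anything falls off the work surface, if the arm or the gripper's body presses on something with over 40 N, if the wrist force passes 120 N, or if a joint passes its speed limit or range.

## Robot

A 7-joint arm with a two-finger parallel gripper is mounted at the origin on the work surface. World frame = base frame: x ahead of the robot, y to its left, z up, the work surface at z = 0. Lengths are in mm, angles in rad, forces in N, time in s.
With the tool pointing down it reaches from about 400 to 875 mm from the base axis. Payload 4.4 kg.
Tool frame: the origin (TCP) lies at the very end of the fingers, on their centre line; the grasp point (between the pads) lies 19 mm behind it; z points along the fingers, y is the line along which they close (so a half turn about z gives the same grasp; the last joint's range is limited). The gripper opens to 85 mm and grips with 20 to 120 N. Pads are 22 mm wide; open, the fingers measure 114 mm over their backs; the gripper's body (76 mm by 85 mm) begins 54 mm behind the grasp point. The pads swing forward as they close: fully open they stand 13 mm farther back than shut.
Start: joints at [1.173, 0.628, 0.038, 1.517, -0.027, 0.996, -0.02], TCP at [211.762, -614.552, 231.313] pointing down, gripper open.
Joint ranges: [-3.06, 3.06], [-0.37, 2.12], [-1.25, 1.32], [0.18, 2.47], [-1.1, 4.24], [0.23, 1.98], [-2.94, 2.94]. Speed limits (rad/s): [2.57, 2.57, 3.14, 3.14, 3.14, 3.14, 3.14].

## Interface

Orientations are given as [roll, pitch, yaw] about the fixed x, y, z axes, in that order (R = Rz(yaw) Ry(pitch) Rx(roll)).
In Python, from cell import read_state, get_image, camera_params, finish_job gives the robot as it stands.
- The arm moves only by the tool arm_command, never from a script. Its argument "deltas" is a list of rows, each an object of numbers: "dx", "dy", "dz": the shift along the world's x, y, z in m; "yaw": the turn about the world's z in degrees; "jaw": the opening, from 0 (shut) to 1 (fully open). A call has 1 to 20 rows; each row is the pose to reach, as a shift and turn from the pose commanded when the call began; what a row does not reach only later rows make up. A row lasts 1/10 s, in which the tool goes at most 50 mm and 8.59 degrees, less where a joint would pass 70% of its speed; a pose out of reach is approached as far as the arm can. A call with a gripper value outside its range is refused whole. The fingers move at their own pace and stop on an object; the grip force is fixed at half the most. Time passes only in rows, so rows that repeat a pose let the fingers close. It gives the time, the measured TCP pose, the force, the opening and the grip force at its end, in the units of the state.
- read_state(): the state, without advancing time (a new reading comes with each control period).
- get_image(name): name is "scene" or "top"; returns (picture, depth): 420x560x3 uint8, red, green, blue; 420x560 float32, mm along the optical axis (not along the pixel's ray), 0 where there is no reading.
- camera_params(name): a dict with "camera_matrix" (3x3 intrinsics, pixels), "k1" (the pictures are not rectified: a ray, as slopes to the right and down, at radius r is drawn at 1 + k1 r^2 times it, then the intrinsics apply), "extrinsics" (4x4, takes a point from camera to world coordinates). Camera axes: x right, y down, z forward; pixel columns grow to the right and rows downward; lengths in mm; the calibration is good to about 2 mm. A picture is of the moment at which its call begins. camera_params takes no time and is no camera call.
- finish_job(): hands the job in; it is judged then, once.
The state is a dict: "clock": time; "qpos": joint angles; "qd": joint speeds; "tau": joint torques, N m; "eef_pos": TCP position; "tool_rot": TCP orientation; "force": force on the tool from outside, world axes, zero at the start; "torque": the same for the moment, N m; "width": finger opening in mm; "gripper_force": force on a finger pad.
Only numpy, scipy, OpenCV 4.12 (cv2) and the standard library are available. Lean on these libraries where they do the work, as an engineer would, in place of code of your own. Each camera call takes 0.05 s, during which the arm holds its last target. There are 200 camera calls.

## Working session

There is one attempt and no reset: what is moved stays moved. The work goes in short steps, Python scripts to look and compute and a tool call to move; the robot and the scene stay as the last step left them, time stands still between calls to the robot, and variables do not carry over. Pictures are saved under pics/ and viewed, at most 14 in all, crops included, and the job is handed in when it is done.

Besides the shell and the picture viewer there is one more tool, called after ">>>" in YAML: its name, and indented under it one key for each argument. arm_command: Moves the arm, as the interface text tells. Its arguments: {"type":"object","properties":{"deltas":{"type":"array"}},"required":["deltas"]}

```bash
mkdir -p pics; cat > h.py <<'E'
import numpy as np, cv2
from cell import *
def P(n):
    c=camera_params(n); return np.array(c['camera_matrix']),c['k1'],np.array(c['extrinsics'])
def ray(n,uv):
    K,k1,E=P(n)
    r=cv2.undistortPoints(np.array(uv,float).reshape(-1,1,2),K,np.array([k1,0,0,0,0]))[:,0]
    d=np.c_[r,np.ones(len(r))]@E[:3,:3].T
    return E[:3,3],d
def onz(n,uv,z):
    o,d=ray(n,uv); return o+d*((z-o[2])/d[:,2])[:,None]
def cloud(n,dep):
    h,w=dep.shape; u,v=np.meshgrid(np.arange(w),np.arange(h))
    o,d=ray(n,np.c_[u.ravel(),v.ravel()])
    p=o+d*dep.reshape(-1,1); p[dep.ravel()==0]=np.nan
    return p.reshape(h,w,3)
def snap(tag):
    out={}
    for n in('scene','top'):
        im,d=get_image(n); cv2.imwrite(f'pics/{tag}_{n}.png',im[:,:,::-1]); np.save(f'{tag}_{n}.npy',d); out[n]=(im,d)
    return out
E
python3 - <<'E'
from h import *
snap('a')
for n in('scene','top'):
    print(P(n))
print(read_state())
E
```

```text
(array([[482.81803525,   0.        , 281.30511466],
       [  0.        , 482.81803525, 207.34540659],
       [  0.        ,   0.        ,   1.        ]]), -0.03450726575489596, array([[-6.16198719e-01,  5.89077310e-01, -5.22768651e-01,
         1.22116603e+03],
       [ 7.87426646e-01,  4.47241124e-01, -4.24187051e-01,
         6.31655948e+02],
       [-1.60753277e-02, -6.73025482e-01, -7.39444578e-01,
         1.15332177e+03],
       [ 0.00000000e+00,  0.00000000e+00,  0.00000000e+00,
         1.00000000e+00]]))
(array([[531.67111394,   0.        , 276.80595444],
       [  0.        , 531.67111394, 211.92084431],
       [  0.        ,   0.        ,   1.        ]]), -0.14908084963207346, array([[ 1.90779075e-02, -9.87046548e-01,  1.59295779e-01,
         2.60508095e+02],
       [-9.99802565e-01, -1.79486232e-02,  8.52511135e-03,
         3.14392169e+01],
       [-5.55554181e-03, -1.59426970e-01, -9.87194093e-01,
         1.59605351e+03],
       [ 0.00000000e+00,  0.00000000e+00,  0.00000000e+00,
         1.00000000e+00]]))
{'clock': 0.1, 'qpos': array([ 1.1732121 ,  0.62924222,  0.0384285 ,  1.51829576, -0.02700097,
        0.99630887, -0.01999877]), 'qd': array([ 1.28043929e-03, -2.91221853e-03,  1.97904687e-04, -3.47194661e-03,
       -4.04875033e-04,  6.43674904e-04, -4.05261501e-06]), 'tau': array([ 3.00455387e-03, -5.64529467e+01,  1.23004507e+00, -1.93973780e+01,
        1.12301455e-02,  5.44159921e-03,  8.83710470e-06]), 'eef_pos': array([ 211.57402446, -613.99132859,  230.4792715 ]), 'tool_rot': array([-3.13985580e+00,  7.30500213e-06,  3.31797457e-01]), 'force': array([0.30405893, 0.46708853, 0.79423815]), 'torque': array([ 0.04338586, -0.03532234,  0.01908531]), 'gripper_force': 0.0, 'width': 85.44918355982242}
```

View pics/a_top.png

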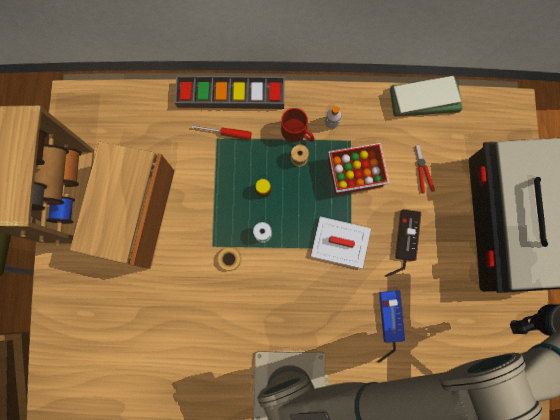

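View pics/a_scene.png

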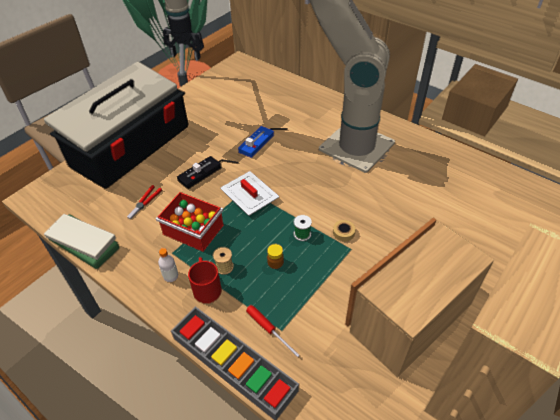

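The top view shows a cabinet at (125,205) with its face on the right-hand edge (about 150,215). Two spools stand on the mat:
- a brown or cream one at (300,155)
- a green one with white flanges at (262,232)

The yellow-capped jar at (263,186), the tape roll at (229,259), the blue dimmer at (392,315) and the spools on the side shelf at far left are not part of the job. The tub is at (357,168), the lid at (341,242) and the black dimmer at (407,235).

```bash
cat > m.py <<'E'
from h import *
import sys
tag=sys.argv[1]
im=cv2.imread(f'pics/{tag}_top.png'); d=np.load(f'{tag}_top.npy'); c=cloud('top',d)
im2=cv2.imread(f'pics/{tag}_scene.png'); c2=cloud('scene',np.load(f'{tag}_scene.npy'))
def hgt(name,cl,uv):
    u,v=uv; p=cl[v-2:v+3,u-2:u+3].reshape(-1,3); print(name,np.nanmedian(p,0).round(1))
if __name__=='__main__':
    for n,uv in dict(brown=(300,155),green=(268,228),jar=(263,186),lidbar=(342,241),lidplate=(330,230),tub=(357,168),dim=(409,232),table=(300,290),cab=(115,190)).items(): hgt(n,c,uv)
    for n,uv in dict(brown=(222,256),green=(302,222),lidbar=(249,188),cab=(430,290),dim=(208,166)).items(): hgt('S '+n,c2,uv)
    # height-layer blobs from both clouds
    for nm,cl in(('top',c),('scene',c2)):
      for lab,lo,hi in(('52-70',50,70),('80-92',76,95),('190+',195,215),('20-30',17,30),('38-55',38,56)):
        m=((cl[...,2]>lo)&(cl[...,2]<hi)&(cl[...,0]>200)&(cl[...,0]<1000)&(abs(cl[...,1])<620)).astype(np.uint8)
        n,L,S,C=cv2.connectedComponentsWithStats(m)
        for i in range(1,n):
            if S[i,4]>40:
                p=cl[L==i]; r=cv2.minAreaRect(p[:,:2].astype(np.float32))
                print(nm,lab,C[i].round(),S[i,4],'c',np.round(r[0],1),'s',np.round(r[1],1),'a',round(r[2],1),'z',np.median(p[:,2]).round(1))
E
python3 m.py a
python3 - <<'E'
import cv2,numpy as np
a=cv2.imread('pics/a_top.png'); b=cv2.imread('pics/a_scene.png')
f=lambda i,x,y,w,h:cv2.resize(i[y:y+h,x:x+w],(400,300),interpolation=cv2.INTER_CUBIC)
cv2.imwrite('pics/crop1.png',np.vstack([np.hstack([f(a,270,105,100,75),f(a,372,200,80,60)]),np.hstack([f(b,180,220,120,90),f(b,340,215,220,165)])]))
E
```

```text
brown [681.6 -21.1  57.7]
green [460.4  69.5  58.3]
jar [585.3  86.9  61.2]
lidbar [ 427.1 -147.2   51.4]
lidplate [ 462.9 -114.8   21.9]
tub [ 648.8 -193.4   58. ]
dim [ 457.3 -346.6   49.7]
table [283.7 -28.4  -0.9]
cab [537.2 483.3 205.2]
S brown [695.3 -14.   60.3]
S green [456.6  89.7  59.1]
S lidbar [ 437.1 -136.6   49.4]
S cab [547.7 517.6 207.4]
S dim [ 425.9 -334.9   26.2]
top 52-70 [427.  94.] 1500 c [ 889.7 -414.5] s [ 92.7 200.5] a 12.2 z 54.9
top 52-70 [295. 115.] 51 c [805.3  -3. ] s [66.9 27.1] a 85.4 z 59.5
top 52-70 [292. 134.] 51 c [749.2   4.3] s [70.7 22.3] a 79.5 z 60.3
top 52-70 [299. 153.] 231 c [686.7 -18.7] s [50.4 51.6] a 56.7 z 59.0
top 52-70 [350. 165.] 541 c [ 649.  -194.2] s [103.2 141.3] a 11.4 z 58.9
top 52-70 [480. 221.] 344 c [ 493.  -560.8] s [412.    9.9] a 3.2 z 59.3
top 52-70 [374. 175.] 221 c [ 632.5 -240.3] s [60.1 59. ] a 9.9 z 58.8
top 52-70 [168. 179.] 49 c [600.4 370. ] s [ 3.  77.8] a 80.4 z 59.9
top 52-70 [262. 186.] 170 c [586.2  89.5] s [41.7 39.7] a 81.9 z 61.1
top 52-70 [156. 228.] 65 c [450.5 400.3] s [  4.4 124.4] a 78.4 z 59.8
top 
[... 5756 characters left out ...]
64 c [ 894.1 -412.6] s [ 97.2 206.9] a 11.7 z 53.3
scene 38-55 [193. 231.] 240 c [ 677.4 -156.3] s [ 96.4 187.6] a 48.8 z 48.2
scene 38-55 [302. 229.] 51 c [468.  100.2] s [22.  45.1] a 37.9 z 45.3
scene 38-55 [275. 257.] 49 c [599. 101.] s [19.9 40.5] a 46.5 z 49.0
scene 38-55 [224. 263.] 52 c [699.8  -5.9] s [21. 46.] a 53.5 z 45.2
scene 38-55 [169. 271.] 61 c [ 816.6 -106. ] s [20.6 43.7] a 61.4 z 47.0
scene 38-55 [203. 273.] 85 c [767.  -21.8] s [23.8 64.8] a 57.1 z 46.7
scene 38-55 [207. 291.] 107 c [799.   18.3] s [33.4 78.2] a 46.7 z 46.6
scene 38-55 [397. 340.] 356 c [562.2 540.7] s [156.7 352.1] a 48.2 z 47.0
scene 38-55 [236. 360.] 1012 c [895.3 200.6] s [344.1  94.1] a 89.9 z 43.5
```

View pics/crop1.png

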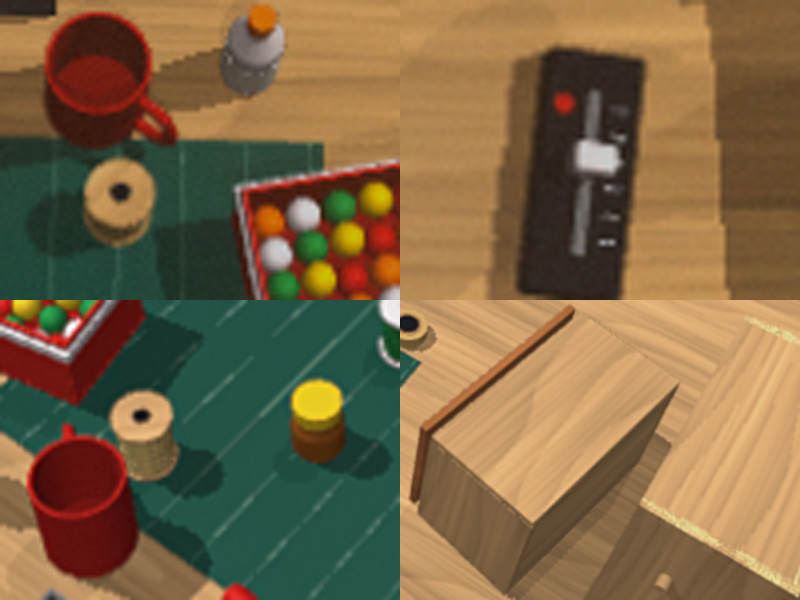

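The crop confirms three things:
- The brown/card spool stands at top (300,155), beside the mug.
- The black dimmer has its red dot on the +x end, at (403,221) in the full picture. The blue one is the decoy.
- The jar at (263,186) has a yellow cap and is not a spool.

So there are two spools, brown and green. I'll start with the cabinet front.

>>> arm_command:
  deltas:
    - {"dx":0.27,"dy":0.16,"dz":0.07,"yaw":20,"jaw":0}
    - {"dx":0.27,"dy":0.16,"dz":0.07,"yaw":20,"jaw":0}
    - {"dx":0.27,"dy":0.16,"dz":0.07,"yaw":20,"jaw":0}
    - {"dx":0.27,"dy":0.16,"dz":0.07,"yaw":20,"jaw":0}
    - {"dx":0.27,"dy":0.16,"dz":0.07,"yaw":20,"jaw":0}
    - {"dx":0.27,"dy":0.16,"dz":0.07,"yaw":20,"jaw":0}
    - {"dx":0.27,"dy":0.8,"dz":0.07,"yaw":60,"jaw":0}
    - {"dx":0.27,"dy":0.8,"dz":0.07,"yaw":60,"jaw":0}
    - {"dx":0.27,"dy":0.8,"dz":0.07,"yaw":60,"jaw":0}
    - {"dx":0.27,"dy":0.8,"dz":0.07,"yaw":60,"jaw":0}
    - {"dx":0.27,"dy":0.8,"dz":0.07,"yaw":60,"jaw":0}
    - {"dx":0.27,"dy":0.8,"dz":0.07,"yaw":60,"jaw":0}
    - {"dx":0.27,"dy":0.8,"dz":0.07,"yaw":60,"jaw":0}
    - {"dx":0.27,"dy":0.8,"dz":0.07,"yaw":60,"jaw":0}
    - {"dx":0.27,"dy":0.8,"dz":0.07,"yaw":60,"jaw":0}
    - {"dx":0.27,"dy":0.8,"dz":0.07,"yaw":60,"jaw":0}
    - {"dx":0.27,"dy":0.8,"dz":0.07,"yaw":60,"jaw":0}
    - {"dx":0.27,"dy":0.8,"dz":0.07,"yaw":60,"jaw":0}
    - {"dx":0.27,"dy":0.8,"dz":0.07,"yaw":60,"jaw":0}
    - {"dx":0.27,"dy":0.8,"dz":0.07,"yaw":60,"jaw":0}

```text
clock: 2.1
eef_pos: [480.2, 194.2, 301.5]
tool_rot: [-3.141, -0.006, 1.391]
force: [-0.8, 0.3, -0.1]
width: 0.0
gripper_force: 0.0
```

>>> arm_command:
  deltas:
    - {"dx":0,"dy":0.12,"dz":-0.05}
    - {"dx":0,"dy":0.12,"dz":-0.1}
    - {"dx":0,"dy":0.12,"dz":-0.117}
    - {"dx":0,"dy":0.16,"dz":-0.117}
    - {"dx":0,"dy":0.16,"dz":-0.117}
    - {"dx":0,"dy":0.16,"dz":-0.117}
    - {"dx":0,"dy":0.16,"dz":-0.117}

```text
invalid input at $.deltas[0]: expected keys dx, dy, dz, yaw, jaw
```

>>> arm_command:
  deltas:
    - {"dx":0,"dy":0.12,"dz":-0.05,"yaw":0,"jaw":0}
    - {"dx":0,"dy":0.12,"dz":-0.1,"yaw":0,"jaw":0}
    - {"dx":0,"dy":0.12,"dz":-0.117,"yaw":0,"jaw":0}
    - {"dx":0,"dy":0.16,"dz":-0.117,"yaw":0,"jaw":0}
    - {"dx":0,"dy":0.16,"dz":-0.117,"yaw":0,"jaw":0}
    - {"dx":0,"dy":0.16,"dz":-0.117,"yaw":0,"jaw":0}
    - {"dx":0,"dy":0.16,"dz":-0.117,"yaw":0,"jaw":0}

```text
clock: 2.8
eef_pos: [482.2, 343.9, 184.4]
tool_rot: [3.141, 0.001, 1.378]
force: [0.1, -0.9, -0.4]
width: 0.1
gripper_force: 0.0
```

>>> arm_command:
  deltas:
    - {"dx":0.002,"dy":0.01,"dz":0,"yaw":0,"jaw":0}
    - {"dx":0.004,"dy":0.02,"dz":0,"yaw":0,"jaw":0}
    - {"dx":0.006,"dy":0.028,"dz":0,"yaw":0,"jaw":0}
    - {"dx":0.007,"dy":0.034,"dz":0,"yaw":0,"jaw":0}
    - {"dx":0.007,"dy":0.034,"dz":0,"yaw":0,"jaw":0}

```text
clock: 3.3
eef_pos: [488.9, 380.2, 184.4]
tool_rot: [3.141, -0.0, 1.38]
force: [-0.2, -0.4, -0.9]
width: 0.3
gripper_force: 0.0
```

>>> arm_command:
  deltas:
    - {"dx":0.0005,"dy":0.002,"dz":0,"yaw":0,"jaw":0}
    - {"dx":0.001,"dy":0.004,"dz":0,"yaw":0,"jaw":0}
    - {"dx":0.001,"dy":0.004,"dz":0,"yaw":0,"jaw":0}

```text
clock: 3.6
eef_pos: [489.5, 382.6, 184.2]
tool_rot: [-3.141, 0.002, 1.379]
force: [-2.4, -3.8, 1.6]
width: -0.1
gripper_force: 1.7
```

>>> arm_command:
  deltas:
    - {"dx":0.0005,"dy":0.002,"dz":0,"yaw":0,"jaw":0}
    - {"dx":0.001,"dy":0.004,"dz":0,"yaw":0,"jaw":0}
    - {"dx":0.001,"dy":0.004,"dz":0,"yaw":0,"jaw":0}

```text
clock: 3.9
eef_pos: [490.5, 387.4, 184.3]
tool_rot: [-3.141, 0.001, 1.379]
force: [-2.2, -4.1, 3.6]
width: 0.4
gripper_force: 2.1
```

>>> arm_command:
  deltas:
    - {"dx":0.0002,"dy":0.001,"dz":0,"yaw":0,"jaw":0}
    - {"dx":0.0004,"dy":0.002,"dz":0,"yaw":0,"jaw":0}
    - {"dx":0.0004,"dy":0.002,"dz":0,"yaw":0,"jaw":0}

```text
clock: 4.2
eef_pos: [490.5, 387.4, 184.3]
tool_rot: [-3.141, 0.004, 1.378]
force: [-3.9, -7.1, 5.8]
width: 0.1
gripper_force: 4.1
```

>>> arm_command:
  deltas:
    - {"dx":0.0004,"dy":0.002,"dz":0,"yaw":0,"jaw":0}
    - {"dx":-0.008,"dy":-0.04,"dz":0,"yaw":0,"jaw":0}
    - {"dx":-0.017,"dy":-0.09,"dz":0,"yaw":0,"jaw":0}
    - {"dx":-0.017,"dy":-0.09,"dz":0.06,"yaw":0,"jaw":0}
    - {"dx":-0.017,"dy":-0.09,"dz":0.08,"yaw":0,"jaw":0}
    - {"dx":-0.017,"dy":-0.09,"dz":0.08,"yaw":0,"jaw":0}
    - {"dx":-0.017,"dy":-0.09,"dz":0.08,"yaw":0,"jaw":0}
    - {"dx":-0.017,"dy":-0.09,"dz":0.08,"yaw":0,"jaw":0}
    - {"dx":-0.017,"dy":-0.09,"dz":0.08,"yaw":0,"jaw":0}
    - {"dx":-0.017,"dy":-0.09,"dz":0.08,"yaw":0,"jaw":0}
    - {"dx":-0.017,"dy":-0.09,"dz":0.08,"yaw":0,"jaw":0}
    - {"dx":-0.017,"dy":-0.09,"dz":0.08,"yaw":0,"jaw":0}
    - {"dx":-0.017,"dy":-0.09,"dz":0.08,"yaw":0,"jaw":0}
    - {"dx":-0.017,"dy":-0.09,"dz":0.08,"yaw":0,"jaw":0}

```text
clock: 5.6
eef_pos: [474.2, 299.5, 264.3]
tool_rot: [3.142, -0.0, 1.379]
force: [0.2, 0.4, -0.2]
width: -0.3
gripper_force: 0.0
```

```bash
python3 - <<'E'
from h import *
o=snap('b')
F=np.array([489.4,390.3]);u=np.array([.1925,.981]);v=np.array([-.981,.1925])
for n in o:
    c=cloud(n,o[n][1]); q=(c[...,:2]-F); a=q@u; b=q@v
    m=(abs(b)<120)&(a>-90)&(a<60)&(c[...,2]>150)&(c[...,2]<212)
    h,e=np.histogram(a[m],np.arange(-90,61,6)); print(n,list(zip(e[:-1].astype(int),h)))
    for lo in range(-90,60,12):
        k=m&(a>=lo)&(a<lo+12)
        if k.sum()>20: print(lo,k.sum(),c[k][:,2].max().round(),np.median(c[k][:,2]).round())
E
```

```text
scene [(np.int64(-90), np.int64(0)), (np.int64(-84), np.int64(0)), (np.int64(-78), np.int64(0)), (np.int64(-72), np.int64(0)), (np.int64(-66), np.int64(0)), (np.int64(-60), np.int64(0)), (np.int64(-54), np.int64(0)), (np.int64(-48), np.int64(101)), (np.int64(-42), np.int64(173)), (np.int64(-36), np.int64(407)), (np.int64(-30), np.int64(432)), (np.int64(-24), np.int64(159)), (np.int64(-18), np.int64(0)), (np.int64(-12), np.int64(0)), (np.int64(-6), np.int64(0)), (np.int64(0), np.int64(0)), (np.int64(6), np.int64(0)), (np.int64(12), np.int64(0)), (np.int64(18), np.int64(36)), (np.int64(24), np.int64(183)), (np.int64(30), np.int64(201)), (np.int64(36), np.int64(196)), (np.int64(42), np.int64(203)), (np.int64(48), np.int64(202)), (np.int64(54), np.int64(206))]
-54 101 200.0 196.0
-42 580 202.0 192.0
-30 591 189.0 165.0
18 219 210.0 205.0
30 397 210.0 206.0
42 405 211.0 205.0
54 206 209.0 205.0
top [(np.int64(-90), np.int64(0)), (np.int64(-84), np.int64(0)), (np.int64(-78), np.int64(0)), (np.int64(-72), np.int64(0)), (np.int64(-66), np.int64(0)), (np.int64(-60), np.int64(0)), (np.int64(-54), np.int64(12)), (np.int64(-48), np.int64(71)), (np.int64(-42), np.int64(69)), (np.int64(-36), np.int64(7)), (np.int64(-30), np.int64(5)), (np.int64(-24), np.int64(0)), (np.int64(-18), np.int64(0)), (np.int64(-12), np.int64(0)), (np.int64(-6), np.int64(0)), (np.int64(0), np.int64(0)), (np.int64(6), np.int64(0)), (np.int64(12), np.int64(0)), (np.int64(18), np.int64(98)), (np.int64(24), np.int64(80)), (np.int64(30), np.int64(88)), (np.int64(36), np.int64(94)), (np.int64(42), np.int64(95)), (np.int64(48), np.int64(96)), (np.int64(54), np.int64(105))]
-54 83 206.0 197.0
-42 76 203.0 197.0
18 178 212.0 205.0
30 182 211.0 205.0
42 191 211.0 205.0
54 105 212.0 206.0
```

>>> arm_command:
  deltas:
    - {"dx":0.007,"dy":0.045,"dz":0,"yaw":0,"jaw":0}
    - {"dx":0.014,"dy":0.085,"dz":0,"yaw":0,"jaw":0}
    - {"dx":0.014,"dy":0.085,"dz":0,"yaw":0,"jaw":0}
    - {"dx":0.014,"dy":0.085,"dz":0,"yaw":0,"jaw":0}
    - {"dx":0.014,"dy":0.085,"dz":-0.04,"yaw":0,"jaw":0}
    - {"dx":0.014,"dy":0.085,"dz":-0.07,"yaw":0,"jaw":0}
    - {"dx":0.014,"dy":0.085,"dz":-0.098,"yaw":0,"jaw":0}
    - {"dx":0.014,"dy":0.085,"dz":-0.098,"yaw":0,"jaw":0}

```text
clock: 6.5
eef_pos: [486.6, 380.4, 162.7]
tool_rot: [-3.137, 0.008, 1.377]
force: [-0.9, -0.3, 0.4]
width: 0.1
gripper_force: 0.0
```

>>> arm_command:
  deltas:
    - {"dx":-0.002,"dy":-0.01,"dz":0,"yaw":0,"jaw":0}
    - {"dx":-0.004,"dy":-0.02,"dz":0,"yaw":0,"jaw":0}
    - {"dx":-0.006,"dy":-0.03,"dz":0,"yaw":0,"jaw":0}
    - {"dx":-0.008,"dy":-0.04,"dz":0,"yaw":0,"jaw":0}

```text
clock: 6.9
eef_pos: [480.6, 343.3, 167.6]
tool_rot: [3.14, -0.001, 1.378]
force: [0.6, 0.5, 0.1]
width: -0.0
gripper_force: 0.1
```

>>> arm_command:
  deltas:
    - {"dx":-0.002,"dy":-0.01,"dz":0,"yaw":0,"jaw":0}
    - {"dx":-0.004,"dy":-0.02,"dz":0,"yaw":0,"jaw":0}
    - {"dx":-0.006,"dy":-0.03,"dz":0,"yaw":0,"jaw":0}
    - {"dx":-0.007,"dy":-0.036,"dz":0,"yaw":0,"jaw":0}
    - {"dx":-0.007,"dy":-0.036,"dz":0,"yaw":0,"jaw":0}
    - {"dx":-0.007,"dy":-0.036,"dz":0,"yaw":0,"jaw":0}
    - {"dx":-0.007,"dy":-0.036,"dz":0,"yaw":0,"jaw":0}
    - {"dx":-0.007,"dy":-0.036,"dz":0,"yaw":0,"jaw":0}
    - {"dx":-0.007,"dy":-0.036,"dz":0.05,"yaw":0,"jaw":0}
    - {"dx":-0.007,"dy":-0.036,"dz":0.1,"yaw":0,"jaw":0}
    - {"dx":-0.007,"dy":-0.036,"dz":0.13,"yaw":0,"jaw":0}
    - {"dx":-0.007,"dy":-0.19,"dz":0.13,"yaw":0,"jaw":0}
    - {"dx":-0.007,"dy":-0.19,"dz":0.13,"yaw":0,"jaw":0}
    - {"dx":-0.007,"dy":-0.19,"dz":0.13,"yaw":0,"jaw":0}
    - {"dx":-0.007,"dy":-0.19,"dz":0.13,"yaw":0,"jaw":0}

```text
clock: 8.4
eef_pos: [473.5, 146.8, 296.0]
tool_rot: [3.141, 0.005, 1.369]
force: [0.1, 0.2, -0.5]
width: 0.1
gripper_force: 0.0
```

```bash
python3 - <<'E'
from h import *
o=snap('c')
F=np.array([489.4,390.3]);u=np.array([.1925,.981]);v=np.array([-.981,.1925])
for n in o:
    c=cloud(n,o[n][1]); q=(c[...,:2]-F); a=q@u; b=q@v
    m=(abs(b)<150)&(a>-170)&(a<60)&(c[...,2]>20)&(c[...,2]<212)
    for lo in range(-170,60,15):
        k=m&(a>=lo)&(a<lo+15)
        if k.sum()>20: print(n,lo,k.sum(),c[k][:,2].max().round(),np.median(c[k][:,2]).round())
import m
E
sed -i 's/^tag=.*/tag=sys.argv[1] if len(sys.argv)>1 else "c"/' m.py
python3 m.py c | grep -E "52-70|20-30" | grep -E "s \[ ?([4-5][0-9]\.[0-9]|159|16[0-9])"
```

```text
scene -140 182 144.0 138.0
scene -125 693 144.0 133.0
scene -110 694 140.0 119.0
scene -95 673 143.0 106.0
scene -80 668 106.0 93.0
scene -65 603 111.0 81.0
scene -50 542 131.0 70.0
scene -35 221 152.0 88.0
scene -20 240 167.0 92.0
scene -5 196 185.0 141.0
scene 10 247 208.0 185.0
scene 25 618 212.0 205.0
scene 40 632 210.0 205.0
scene 55 209 211.0 205.0
top -140 339 147.0 137.0
top -125 339 142.0 130.0
top -110 360 142.0 117.0
top -95 361 139.0 104.0
top -80 378 104.0 91.0
top -65 403 119.0 79.0
top -50 424 139.0 66.0
top -35 421 153.0 53.0
top -20 432 173.0 41.0
top -5 580 192.0 31.0
top 10 1256 212.0 173.0
top 25 1178 212.0 186.0
top 40 620 212.0 205.0
top 55 199 212.0 206.0
top 52-70 [299. 153.] 234 c [688.5 -19.6] s [50.3 50.8] a 0.1 z 59.9
top 52-70 [262. 186.] 167 c [586.1  89.9] s [41.2 41.6] a 0.5 z 61.1
top 52-70 [345. 241.] 78 c [ 425.  -155.5] s [51.5 17.7] a 74.7 z 53.5
top 20-30 [472. 183.] 97 c [ 617.3 -554.7] s [165.    7.5] a 2.3 z 23.9
top 20-30 [340. 242.] 1831 c [ 428.4 -146.9] s [159.5 125. ] a 77.7 z 22.2
scene 52-70 [275. 251.] 177 c [589.2  91.1] s [42.5 43.5] a 74.3 z 60.8
scene 52-70 [222. 255.] 233 c [691.6 -17.4] s [51.5 51.6] a 36.4 z 59.6
scene 52-70 [341. 302.] 189 c [618.8 335.1] s [57.5 39.1] a 77.2 z 60.3
scene 20-30 [249. 193.] 1132 c [ 430.4 -143.9] s [164.6 126.5] a 77.8 z 21.8
scene 20-30 [239. 357.] 87 c [881.6 208.8] s [40.9 87.6] a 58.0 z 24.1
scene 20-30 [257. 371.] 92 c [881.4 266.3] s [40.8 91.3] a 57.8 z 23.3
scene 20-30 [276. 384.] 88 c [881.3 321.3] s [41.9 89.7] a 57.7 z 24.1
scene 20-30 [275. 404.] 95 c [917.3 352.1] s [ 58.4 119.2] a 47.0 z 23.9Traceback (most recent call last):
  File "<stdin>", line 10, in <module>
  File "m.py", line 3, in <module>
    tag=sys.argv[1]
        ~~~~~~~~^^^
IndexError: list index out of range
```

View pics/c_scene.png

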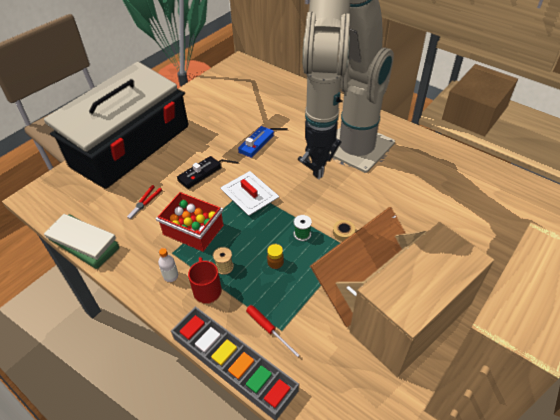

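The bin is fully open and empty, with the front now lying out at scene (360,265). The green spool is still at scene (302,222), so I'll grasp it.

>>> arm_command:
  deltas:
    - {"dx":-0.02,"dy":-0.058,"dz":-0.05,"yaw":0,"jaw":1}
    - {"dx":-0.02,"dy":-0.058,"dz":-0.1,"yaw":0,"jaw":1}
    - {"dx":-0.02,"dy":-0.058,"dz":-0.15,"yaw":0,"jaw":1}
    - {"dx":-0.02,"dy":-0.058,"dz":-0.18,"yaw":0,"jaw":1}
    - {"dx":-0.02,"dy":-0.058,"dz":-0.21,"yaw":0,"jaw":1}
    - {"dx":-0.02,"dy":-0.058,"dz":-0.24,"yaw":0,"jaw":1}
    - {"dx":-0.02,"dy":-0.058,"dz":-0.26,"yaw":0,"jaw":1}
    - {"dx":-0.02,"dy":-0.058,"dz":-0.275,"yaw":0,"jaw":1}
    - {"dx":-0.02,"dy":-0.058,"dz":-0.275,"yaw":0,"jaw":1}
    - {"dx":-0.02,"dy":-0.058,"dz":-0.275,"yaw":0,"jaw":0.3}
    - {"dx":-0.02,"dy":-0.058,"dz":-0.275,"yaw":0,"jaw":0.3}
    - {"dx":-0.02,"dy":-0.058,"dz":-0.275,"yaw":0,"jaw":0.3}
    - {"dx":-0.02,"dy":-0.058,"dz":-0.275,"yaw":0,"jaw":0.3}
    - {"dx":-0.02,"dy":-0.058,"dz":-0.275,"yaw":0,"jaw":0.3}

```text
clock: 9.9
eef_pos: [454.0, 97.3, 22.5]
tool_rot: [3.139, -0.002, 1.379]
force: [-0.1, 1.5, 6.7]
width: 50.4
gripper_force: 61.8
```

>>> arm_command:
  deltas:
    - {"dx":0,"dy":0,"dz":0.02,"yaw":0,"jaw":0.3}
    - {"dx":0,"dy":0,"dz":0.05,"yaw":0,"jaw":0.3}
    - {"dx":0,"dy":0,"dz":0.09,"yaw":0,"jaw":0.3}
    - {"dx":0,"dy":0,"dz":0.13,"yaw":0,"jaw":0.3}
    - {"dx":0,"dy":0,"dz":0.17,"yaw":0,"jaw":0.3}
    - {"dx":-0.003,"dy":0.04,"dz":0.2,"yaw":0,"jaw":0.3}
    - {"dx":-0.006,"dy":0.08,"dz":0.22,"yaw":0,"jaw":0.3}
    - {"dx":-0.009,"dy":0.12,"dz":0.22,"yaw":0,"jaw":0.3}
    - {"dx":-0.012,"dy":0.16,"dz":0.22,"yaw":0,"jaw":0.3}
    - {"dx":-0.015,"dy":0.2,"dz":0.22,"yaw":0,"jaw":0.3}
    - {"dx":-0.018,"dy":0.24,"dz":0.22,"yaw":0,"jaw":0.3}
    - {"dx":-0.018,"dy":0.254,"dz":0.22,"yaw":0,"jaw":0.3}
    - {"dx":-0.018,"dy":0.254,"dz":0.2,"yaw":0,"jaw":0.3}
    - {"dx":-0.018,"dy":0.254,"dz":0.2,"yaw":0,"jaw":0.3}

```text
clock: 11.3
eef_pos: [433.9, 348.8, 219.6]
tool_rot: [-3.139, 0.004, 1.379]
force: [-0.3, -0.9, -1.3]
width: 50.8
gripper_force: 62.6
```

>>> arm_command:
  deltas:
    - {"dx":0.002,"dy":0.002,"dz":-0.03,"yaw":0,"jaw":0.3}
    - {"dx":0.002,"dy":0.002,"dz":-0.06,"yaw":0,"jaw":0.3}
    - {"dx":0.002,"dy":0.002,"dz":-0.08,"yaw":0,"jaw":0.3}
    - {"dx":0.002,"dy":0.002,"dz":-0.093,"yaw":0,"jaw":0.3}
    - {"dx":0.002,"dy":0.002,"dz":-0.093,"yaw":0,"jaw":0.3}
    - {"dx":0.002,"dy":0.002,"dz":-0.093,"yaw":0,"jaw":0.3}
    - {"dx":0.002,"dy":0.002,"dz":-0.093,"yaw":0,"jaw":0.85}
    - {"dx":0.002,"dy":0.002,"dz":-0.093,"yaw":0,"jaw":0.85}
    - {"dx":0.002,"dy":0.002,"dz":-0.093,"yaw":0,"jaw":0.85}
    - {"dx":0.002,"dy":0.002,"dz":-0.093,"yaw":0,"jaw":0.85}
    - {"dx":0.002,"dy":0.002,"dz":-0.05,"yaw":0,"jaw":0.85}
    - {"dx":0.002,"dy":0.002,"dz":0,"yaw":0,"jaw":0.85}
    - {"dx":0.002,"dy":0.002,"dz":0.05,"yaw":0,"jaw":0.85}
    - {"dx":0.002,"dy":0.002,"dz":0.08,"yaw":0,"jaw":0.85}
    - {"dx":0.03,"dy":-0.05,"dz":0.08,"yaw":0,"jaw":0.85}
    - {"dx":0.05,"dy":-0.1,"dz":0.08,"yaw":0,"jaw":0.85}
    - {"dx":0.08,"dy":-0.15,"dz":0.08,"yaw":0,"jaw":0.85}
    - {"dx":0.1,"dy":-0.2,"dz":0.08,"yaw":0,"jaw":0.85}
    - {"dx":0.1,"dy":-0.2,"dz":0.08,"yaw":0,"jaw":0.85}
    - {"dx":0.1,"dy":-0.2,"dz":0.08,"yaw":0,"jaw":0.85}

```text
clock: 13.3
eef_pos: [537.0, 144.8, 301.0]
tool_rot: [3.14, 0.003, 1.371]
force: [-0.7, 0.2, 1.1]
width: 72.4
gripper_force: 0.0
```

```bash
python3 - <<'E'
from h import *
snap('d')
E
python3 m.py d | grep -E "52-70|20-30" | grep -E "s \[ ?([4-5][0-9]\.[0-9]|159|16[0-9])"
python3 - <<'E'
import cv2,numpy as np
a=cv2.imread('pics/d_top.png'); b=cv2.imread('pics/d_scene.png')
f=lambda i,x,y,w,h:cv2.resize(i[y:y+h,x:x+w],(400,300),interpolation=cv2.INTER_CUBIC)
cv2.imwrite('pics/crop2.png',np.hstack([f(a,130,130,200,150),f(b,200,190,220,165)]))
E
```

```text
top 52-70 [299. 153.] 233 c [686.5 -18.5] s [51.2 50.1] a 73.2 z 59.4
top 20-30 [340. 242.] 1807 c [ 428.5 -146.7] s [159.1 124.2] a 77.7 z 22.4
scene 52-70 [275. 251.] 175 c [588.8  91.8] s [41.9 43.5] a 80.0 z 61.0
scene 52-70 [222. 255.] 236 c [691.2 -17.9] s [50.8 50.6] a 55.2 z 59.7
scene 52-70 [341. 302.] 189 c [619.5 335.3] s [55.4 38.1] a 77.4 z 60.9
scene 20-30 [249. 193.] 1128 c [ 430.6 -144.6] s [164.2 127.9] a 78.2 z 21.8
scene 20-30 [205. 332.] 86 c [883.6  96.2] s [40.4 89.6] a 59.4 z 24.1
scene 20-30 [258. 370.] 86 c [883.1 264.8] s [41.9 90.5] a 57.8 z 23.3
```

View pics/crop2.png

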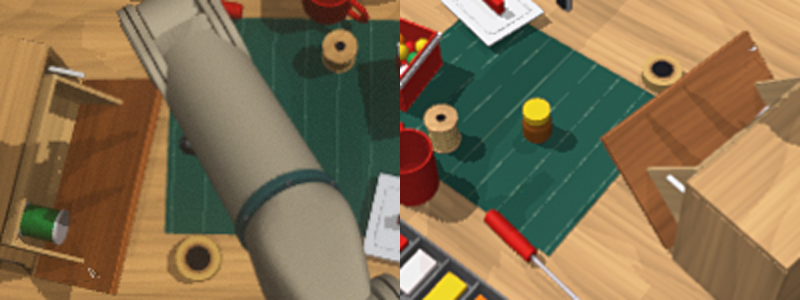

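Green is in the bin, at top crop (40,225). Brown, the card-coloured spool, is unmoved by the mug, so I'll take it next with the fingers along y.

>>> arm_command:
  deltas:
    - {"dx":0.03,"dy":-0.035,"dz":0,"yaw":-8,"jaw":1}
    - {"dx":0.06,"dy":-0.07,"dz":0,"yaw":-16,"jaw":1}
    - {"dx":0.09,"dy":-0.1,"dz":0,"yaw":-24,"jaw":1}
    - {"dx":0.12,"dy":-0.13,"dz":0,"yaw":-32,"jaw":1}
    - {"dx":0.154,"dy":-0.169,"dz":0,"yaw":-40,"jaw":1}
    - {"dx":0.154,"dy":-0.169,"dz":-0.03,"yaw":-48,"jaw":1}
    - {"dx":0.154,"dy":-0.169,"dz":-0.06,"yaw":-56,"jaw":1}
    - {"dx":0.154,"dy":-0.169,"dz":-0.09,"yaw":-64,"jaw":1}
    - {"dx":0.154,"dy":-0.169,"dz":-0.12,"yaw":-72,"jaw":1}
    - {"dx":0.154,"dy":-0.169,"dz":-0.15,"yaw":-78,"jaw":1}
    - {"dx":0.154,"dy":-0.169,"dz":-0.17,"yaw":-78,"jaw":1}
    - {"dx":0.154,"dy":-0.169,"dz":-0.17,"yaw":-78,"jaw":1}
    - {"dx":0.154,"dy":-0.169,"dz":-0.17,"yaw":-78,"jaw":1}

```text
clock: 14.7
eef_pos: [689.4, -16.4, 131.7]
tool_rot: [-3.14, -0.0, 0.02]
force: [0.4, -1.2, 0.2]
width: 85.0
gripper_force: 0.0
```

>>> arm_command:
  deltas:
    - {"dx":0,"dy":-0.001,"dz":-0.03,"yaw":0,"jaw":1}
    - {"dx":0,"dy":-0.001,"dz":-0.06,"yaw":0,"jaw":1}
    - {"dx":0,"dy":-0.001,"dz":-0.08,"yaw":0,"jaw":1}
    - {"dx":0,"dy":-0.001,"dz":-0.1,"yaw":0,"jaw":1}
    - {"dx":0,"dy":-0.001,"dz":-0.108,"yaw":0,"jaw":1}
    - {"dx":0,"dy":-0.001,"dz":-0.108,"yaw":0,"jaw":1}
    - {"dx":0,"dy":-0.001,"dz":-0.108,"yaw":0,"jaw":0.3}
    - {"dx":0,"dy":-0.001,"dz":-0.108,"yaw":0,"jaw":0.3}
    - {"dx":0,"dy":-0.001,"dz":-0.108,"yaw":0,"jaw":0.3}
    - {"dx":0,"dy":-0.001,"dz":-0.108,"yaw":0,"jaw":0.3}
    - {"dx":0,"dy":-0.001,"dz":-0.108,"yaw":0,"jaw":0.3}

```text
clock: 15.8
eef_pos: [690.6, -19.6, 25.3]
tool_rot: [3.142, -0.003, 0.018]
force: [-0.0, -0.5, 6.1]
width: 50.7
gripper_force: 62.5
```

>>> arm_command:
  deltas:
    - {"dx":0,"dy":0,"dz":0.02,"yaw":0,"jaw":0.3}
    - {"dx":0,"dy":0,"dz":0.05,"yaw":0,"jaw":0.3}
    - {"dx":0,"dy":0,"dz":0.09,"yaw":0,"jaw":0.3}
    - {"dx":0,"dy":0,"dz":0.13,"yaw":0,"jaw":0.3}
    - {"dx":0,"dy":0,"dz":0.17,"yaw":0,"jaw":0.3}
    - {"dx":-0.01,"dy":0.02,"dz":0.2,"yaw":6,"jaw":0.3}
    - {"dx":-0.03,"dy":0.05,"dz":0.2,"yaw":12,"jaw":0.3}
    - {"dx":-0.05,"dy":0.08,"dz":0.2,"yaw":18,"jaw":0.3}
    - {"dx":-0.07,"dy":0.12,"dz":0.2,"yaw":24,"jaw":0.3}
    - {"dx":-0.09,"dy":0.16,"dz":0.2,"yaw":30,"jaw":0.3}
    - {"dx":-0.1,"dy":0.2,"dz":0.2,"yaw":38,"jaw":0.3}
    - {"dx":-0.12,"dy":0.24,"dz":0.2,"yaw":46,"jaw":0.3}
    - {"dx":-0.14,"dy":0.28,"dz":0.2,"yaw":54,"jaw":0.3}
    - {"dx":-0.155,"dy":0.32,"dz":0.2,"yaw":62,"jaw":0.3}
    - {"dx":-0.166,"dy":0.349,"dz":0.2,"yaw":70,"jaw":0.3}
    - {"dx":-0.166,"dy":0.349,"dz":0.2,"yaw":78,"jaw":0.3}
    - {"dx":-0.166,"dy":0.349,"dz":0.2,"yaw":78,"jaw":0.3}
    - {"dx":-0.166,"dy":0.349,"dz":0.2,"yaw":78,"jaw":0.3}

```text
clock: 17.6
eef_pos: [523.7, 328.2, 223.2]
tool_rot: [3.141, 0.001, 1.374]
force: [0.7, -0.5, -1.1]
width: 50.8
gripper_force: 62.5
```

>>> arm_command:
  deltas:
    - {"dx":0,"dy":0,"dz":-0.03,"yaw":0,"jaw":0.3}
    - {"dx":0,"dy":0,"dz":-0.06,"yaw":0,"jaw":0.3}
    - {"dx":0,"dy":0,"dz":-0.08,"yaw":0,"jaw":0.3}
    - {"dx":0,"dy":0,"dz":-0.096,"yaw":0,"jaw":0.3}
    - {"dx":0,"dy":0,"dz":-0.096,"yaw":0,"jaw":0.3}
    - {"dx":0,"dy":0,"dz":-0.096,"yaw":0,"jaw":0.3}

```text
clock: 18.2
eef_pos: [523.7, 328.5, 127.6]
tool_rot: [3.141, 0.001, 1.376]
force: [-0.2, -0.5, -1.6]
width: 50.9
gripper_force: 46.5
```

>>> arm_command:
  deltas:
    - {"dx":0,"dy":0,"dz":0,"yaw":0,"jaw":0.85}
    - {"dx":0,"dy":0,"dz":0,"yaw":0,"jaw":0.85}
    - {"dx":0,"dy":0,"dz":0,"yaw":0,"jaw":0.85}
    - {"dx":0,"dy":0,"dz":0,"yaw":0,"jaw":0.85}
    - {"dx":0,"dy":0,"dz":0.04,"yaw":0,"jaw":0.85}
    - {"dx":0,"dy":0,"dz":0.09,"yaw":0,"jaw":0.85}
    - {"dx":0,"dy":0,"dz":0.13,"yaw":0,"jaw":0.5}
    - {"dx":-0.02,"dy":-0.04,"dz":0.13,"yaw":0,"jaw":0}
    - {"dx":-0.04,"dy":-0.08,"dz":0.13,"yaw":0,"jaw":0}
    - {"dx":-0.06,"dy":-0.12,"dz":0.13,"yaw":0,"jaw":0}
    - {"dx":-0.074,"dy":-0.145,"dz":0.13,"yaw":0,"jaw":0}
    - {"dx":-0.074,"dy":-0.145,"dz":0.13,"yaw":0,"jaw":0}
    - {"dx":-0.074,"dy":-0.145,"dz":0.13,"yaw":0,"jaw":0}

```text
clock: 19.5
eef_pos: [449.5, 184.4, 257.9]
tool_rot: [3.14, -0.001, 1.378]
force: [0.4, 1.0, -0.3]
width: 0.2
gripper_force: 0.0
```

```bash
python3 - <<'E'
from h import *
snap('e')
a=cv2.imread('pics/e_top.png'); b=cv2.imread('pics/e_scene.png')
f=lambda i,x,y,w,h:cv2.resize(i[y:y+h,x:x+w],(400,300),interpolation=cv2.INTER_CUBIC)
cv2.imwrite('pics/crop3.png',np.hstack([f(a,120,130,160,120),f(b,200,190,220,165)]))
E
```

```text
(no output)
```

View pics/crop3.png

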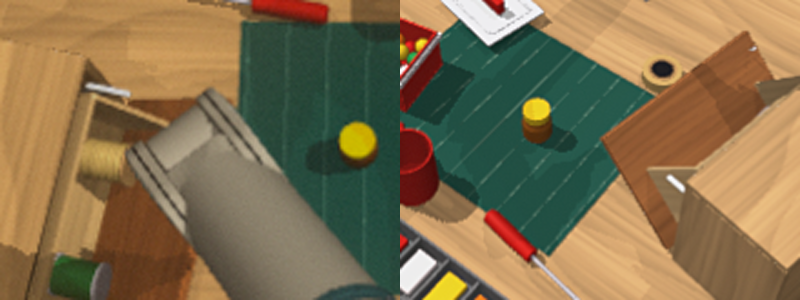

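Both spools are in the bin: brown at crop (105,160), green at (80,275). Next I'll swing the front shut along its arc.

>>> arm_command:
  deltas:
    - {"dx":0,"dy":0,"dz":-0.05,"yaw":0,"jaw":0}
    - {"dx":0,"dy":0,"dz":-0.1,"yaw":0,"jaw":0}
    - {"dx":0,"dy":0,"dz":-0.15,"yaw":0,"jaw":0}
    - {"dx":0.0,"dy":0.0,"dz":-0.15,"yaw":0,"jaw":0}
    - {"dx":0.004,"dy":0.02,"dz":-0.15,"yaw":0,"jaw":0}
    - {"dx":0.007,"dy":0.035,"dz":-0.15,"yaw":0,"jaw":0}
    - {"dx":0.01,"dy":0.048,"dz":-0.15,"yaw":0,"jaw":0}
    - {"dx":0.012,"dy":0.06,"dz":-0.148,"yaw":0,"jaw":0}
    - {"dx":0.012,"dy":0.06,"dz":-0.148,"yaw":0,"jaw":0}

```text
clock: 20.5
eef_pos: [461.9, 245.2, 110.7]
tool_rot: [3.14, 0.0, 1.38]
force: [0.5, -0.4, 0.3]
width: 0.1
gripper_force: 0.0
```

>>> arm_command:
  deltas:
    - {"dx":0.0017,"dy":0.0084,"dz":0.01,"yaw":0,"jaw":0}
    - {"dx":0.0033,"dy":0.0167,"dz":0.019,"yaw":0,"jaw":0}
    - {"dx":0.0055,"dy":0.028,"dz":0.029,"yaw":0,"jaw":0}
    - {"dx":0.0077,"dy":0.039,"dz":0.038,"yaw":0,"jaw":0}
    - {"dx":0.01,"dy":0.051,"dz":0.045,"yaw":0,"jaw":0}
    - {"dx":0.0123,"dy":0.063,"dz":0.052,"yaw":0,"jaw":0}

```text
clock: 21.1
eef_pos: [473.9, 308.9, 162.4]
tool_rot: [3.141, -0.002, 1.379]
force: [0.1, -0.8, -0.0]
width: 0.0
gripper_force: 0.1
```

>>> arm_command:
  deltas:
    - {"dx":0.002,"dy":0.01,"dz":0.005,"yaw":0,"jaw":0}
    - {"dx":0.004,"dy":0.02,"dz":0.009,"yaw":0,"jaw":0}
    - {"dx":0.006,"dy":0.03,"dz":0.012,"yaw":0,"jaw":0}
    - {"dx":0.008,"dy":0.04,"dz":0.015,"yaw":0,"jaw":0}
    - {"dx":0.01,"dy":0.05,"dz":0.018,"yaw":0,"jaw":0}
    - {"dx":0.012,"dy":0.06,"dz":0.02,"yaw":0,"jaw":0}

```text
clock: 21.7
eef_pos: [484.9, 366.5, 180.5]
tool_rot: [-3.14, 0.003, 1.378]
force: [-1.0, -4.0, -3.2]
width: 0.2
gripper_force: 2.0
```

>>> arm_command:
  deltas:
    - {"dx":0.0012,"dy":0.006,"dz":0.002,"yaw":0,"jaw":0}
    - {"dx":0.0024,"dy":0.012,"dz":0.003,"yaw":0,"jaw":0}
    - {"dx":0.0035,"dy":0.018,"dz":0.003,"yaw":0,"jaw":0}
    - {"dx":0.0043,"dy":0.022,"dz":0.003,"yaw":0,"jaw":0}
    - {"dx":0.0043,"dy":0.022,"dz":0.003,"yaw":0,"jaw":0}
    - {"dx":0.0043,"dy":0.022,"dz":0.003,"yaw":0,"jaw":0}

```text
clock: 22.3
eef_pos: [489.1, 387.7, 183.9]
tool_rot: [-3.14, 0.004, 1.379]
force: [-3.7, -6.0, -0.3]
width: -0.2
gripper_force: 3.4
```

>>> arm_command:
  deltas:
    - {"dx":0.0002,"dy":0.001,"dz":0,"yaw":0,"jaw":0}
    - {"dx":0.0002,"dy":0.001,"dz":0,"yaw":0,"jaw":0}
    - {"dx":0.0002,"dy":0.001,"dz":0,"yaw":0,"jaw":0}

```text
clock: 22.6
eef_pos: [489.2, 387.7, 183.9]
tool_rot: [-3.14, 0.006, 1.378]
force: [-3.1, -8.9, 2.3]
width: 0.3
gripper_force: 4.5
```

>>> arm_command:
  deltas:
    - {"dx":-0.004,"dy":-0.02,"dz":0,"yaw":0,"jaw":0}
    - {"dx":-0.01,"dy":-0.05,"dz":0,"yaw":0,"jaw":0}
    - {"dx":-0.018,"dy":-0.09,"dz":0,"yaw":0,"jaw":0}
    - {"dx":-0.02,"dy":-0.13,"dz":0.03,"yaw":0,"jaw":0}
    - {"dx":-0.02,"dy":-0.16,"dz":0.06,"yaw":0,"jaw":0}
    - {"dx":-0.02,"dy":-0.19,"dz":0.08,"yaw":0,"jaw":0}
    - {"dx":-0.02,"dy":-0.23,"dz":0.08,"yaw":0,"jaw":0.5}
    - {"dx":-0.02,"dy":-0.27,"dz":0.08,"yaw":0,"jaw":0.8}
    - {"dx":-0.02,"dy":-0.27,"dz":0.08,"yaw":0,"jaw":0.8}
    - {"dx":-0.02,"dy":-0.27,"dz":0.08,"yaw":0,"jaw":0.8}

```text
clock: 23.6
eef_pos: [471.5, 121.1, 265.3]
tool_rot: [3.138, -0.003, 1.377]
force: [0.1, 0.3, -0.1]
width: 58.3
gripper_force: 0.0
```

```bash
cat > fitq.py <<'E'
from h import *
import sys
def quad(n,tag,kind):
    im=cv2.imread(f'pics/{tag}_{n}.png'); c=cloud(n,np.load(f'{tag}_{n}.npy'))
    z=c[...,2]
    if kind=='lid': lo,hi,C,R=12,58,(429,-145),115
    else: lo,hi,C,R=40,97,(646,-191),115
    m=((z>lo)&(z<hi)&(np.hypot(c[...,0]-C[0],c[...,1]-C[1])<R))
    cnt=max(cv2.findContours(m.astype(np.uint8)*255,cv2.RETR_EXTERNAL,cv2.CHAIN_APPROX_NONE)[0],key=cv2.contourArea)
    return m,cnt
if __name__=='__main__':
    tag=sys.argv[1]
    F=np.array([489.4,390.3]);u=np.array([.1925,.981]);v=np.array([-.981,.1925])
    for n in('top','scene'):
        c=cloud(n,np.load(f'{tag}_{n}.npy')); q=c[...,:2]-F; a=q@u;b=q@v
        m=(abs(b)<120)&(a>-80)&(a<40)&(c[...,2]>185)&(c[...,2]<212)
        print(n,'front top a',np.histogram(a[m],np.arange(-80,41,10))[0])
        for kind,zp in(('lid',22),('tub',85)):
            m,cnt=quad(n,tag,kind)
            # points at rim/plate height, outermost, via depth-free plane casting of contour pixels that lie at that height
            c0=cnt[:,0]; zz=c[c0[:,1],c0[:,0],2]
            k=abs(zz-zp)<8
            p=onz(n,c0[k].astype(float),zp)[:,:2].astype(np.float32)
            r=cv2.minAreaRect(p); print(n,kind,k.sum(),np.round(r[0],1),np.round(r[1],1),round(r[2],1),'z',np.median(zz[k]).round(1))
E
python3 - <<'E'
from h import *
snap('f')
E
python3 fitq.py f
```

```text
top front top a [  0   0   0   0   0   0   0  41 421 125 354 322]
top lid 179 [ 428.1 -146.6] [159.  124.5] 77.8 z 21.7
top tub 75 [ 641.1 -191.6] [124.8 157.6] 11.2 z 80.4
scene front top a [  0   0   0   0   0   0   0   0 201 402 216 341]
scene lid 115 [ 431.5 -142.8] [160.1 124.9] 77.7 z 20.5
scene tub 71 [ 619.9 -219.7] [ 98.2 196.3] 48.9 z 84.4
```

```bash
python3 - <<'E'
import cv2,numpy as np
a=cv2.imread('pics/f_top.png'); b=cv2.imread('pics/f_scene.png')
f=lambda i,x,y,w,h:cv2.resize(i[y:y+h,x:x+w],(400,400),interpolation=cv2.INTER_NEAREST)
cv2.imwrite('pics/crop4.png',np.hstack([f(a,320,135,75,75),f(b,150,180,80,80)]))
E
```

```text
(no output)
```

View pics/crop4.png

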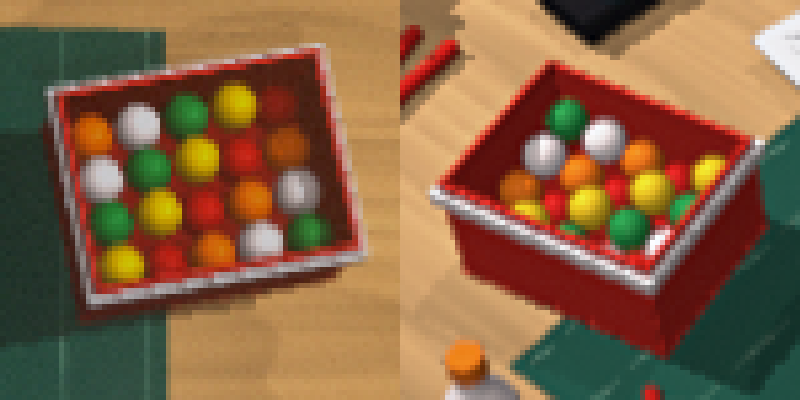

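The crop shows the tub's white rail just outside its red rim. The front is still shut, so on to the lid.

>>> arm_command:
  deltas:
    - {"dx":-0.006,"dy":-0.04,"dz":0,"yaw":-1,"jaw":0.6}
    - {"dx":-0.012,"dy":-0.08,"dz":0,"yaw":-1,"jaw":0.6}
    - {"dx":-0.018,"dy":-0.12,"dz":0,"yaw":-1,"jaw":0.6}
    - {"dx":-0.024,"dy":-0.16,"dz":0,"yaw":-1,"jaw":0.6}
    - {"dx":-0.03,"dy":-0.2,"dz":0,"yaw":-1,"jaw":0.6}
    - {"dx":-0.036,"dy":-0.24,"dz":-0.03,"yaw":-1,"jaw":0.6}
    - {"dx":-0.04,"dy":-0.265,"dz":-0.07,"yaw":-1,"jaw":0.6}
    - {"dx":-0.04,"dy":-0.265,"dz":-0.11,"yaw":-1,"jaw":0.6}
    - {"dx":-0.04,"dy":-0.265,"dz":-0.15,"yaw":-1,"jaw":0.6}
    - {"dx":-0.04,"dy":-0.265,"dz":-0.17,"yaw":-1,"jaw":0.6}
    - {"dx":-0.04,"dy":-0.265,"dz":-0.17,"yaw":-1,"jaw":0.6}
    - {"dx":-0.04,"dy":-0.265,"dz":-0.17,"yaw":-1,"jaw":0.6}

```text
clock: 24.9
eef_pos: [431.3, -143.2, 94.5]
tool_rot: [3.141, -0.001, 1.364]
force: [-0.5, -0.6, 0.4]
width: 51.4
gripper_force: 0.0
```

```bash
cat > tub.py <<'E'
from h import *
def sides(n,tag,C,ang,lo,zc,hw,hh,R=115,hi=97):
    """contour of height mask cast on z=zc; signed distance of 4 sides along/across ang"""
    c=cloud(n,np.load(f'{tag}_{n}.npy')); z=c[...,2]
    m=((z>lo)&(z<hi)&(np.hypot(c[...,0]-C[0],c[...,1]-C[1])<R)).astype(np.uint8)
    cnt=np.vstack([x[:,0] for x in cv2.findContours(m,cv2.RETR_EXTERNAL,cv2.CHAIN_APPROX_NONE)[0] if len(x)>60])
    p=onz(n,cnt.astype(float),zc)[:,:2]-C
    t=np.radians(ang); a=p@[np.cos(t),np.sin(t)]; b=p@[-np.sin(t),np.cos(t)]
    out={}
    for nm,val,oth,h,oh in(('+a',a,b,hw,hh),('-a',-a,b,hw,hh),('+b',b,a,hh,hw),('-b',-b,a,hh,hw)):
        k=(abs(val-h)<9)&(abs(oth)<oh*.75)
        if k.sum()>8:
            s=np.polyfit(oth[k],val[k],1); out[nm]=(round(float(np.median(val[k])),1),round(float(np.degrees(np.arctan(s[0]))),1),int(k.sum()))
    return out
if __name__=='__main__':
    C=np.array([644.,-191.])
    for n in('top','scene'):
        for zc in(80,85): print(n,zc,sides(n,'f',C,101.2,74,zc,79,62))
E
python3 tub.py
```

```text
top 80 {'+a': (76.9, -0.5, 33), '-a': (78.0, 1.6, 30), '+b': (62.2, -2.2, 41), '-b': (59.0, 0.1, 39)}
top 85 {'+a': (77.6, -0.5, 33), '-a': (76.8, 1.5, 31), '+b': (63.1, -2.2, 42), '-b': (57.7, 0.1, 39)}
scene 80 {'+a': (80.7, -0.1, 24), '-a': (77.1, -0.5, 21), '+b': (56.6, -0.2, 33), '-b': (66.3, 0.2, 41)}
scene 85 {'+a': (83.5, -0.1, 25), '-a': (73.6, -0.6, 20), '+b': (53.9, -0.1, 16), '-b': (68.6, 0.5, 31)}
```

>>> arm_command:
  deltas:
    - {"dx":0,"dy":0,"dz":-0.03,"yaw":0,"jaw":0.6}
    - {"dx":0,"dy":0,"dz":-0.05,"yaw":0,"jaw":0.6}
    - {"dx":0,"dy":0,"dz":-0.06,"yaw":0,"jaw":0.6}
    - {"dx":0,"dy":0,"dz":-0.066,"yaw":0,"jaw":0.6}
    - {"dx":0,"dy":0,"dz":-0.066,"yaw":0,"jaw":0.6}
    - {"dx":0,"dy":0,"dz":-0.066,"yaw":0,"jaw":0.4}
    - {"dx":0,"dy":0,"dz":-0.066,"yaw":0,"jaw":0.3}
    - {"dx":0,"dy":0,"dz":-0.066,"yaw":0,"jaw":0.1}
    - {"dx":0,"dy":0,"dz":-0.066,"yaw":0,"jaw":0}
    - {"dx":0,"dy":0,"dz":-0.066,"yaw":0,"jaw":0}
    - {"dx":0,"dy":0,"dz":-0.066,"yaw":0,"jaw":0}
    - {"dx":0,"dy":0,"dz":-0.066,"yaw":0,"jaw":0}

```text
clock: 26.1
eef_pos: [430.5, -144.7, 29.3]
tool_rot: [3.14, 0.0, 1.361]
force: [-1.4, -0.3, 6.1]
width: 17.0
gripper_force: 59.8
```

>>> arm_command:
  deltas:
    - {"dx":0,"dy":0,"dz":0.02,"yaw":0,"jaw":0}
    - {"dx":0,"dy":0,"dz":0.05,"yaw":0,"jaw":0}
    - {"dx":0,"dy":0,"dz":0.09,"yaw":0,"jaw":0}
    - {"dx":0,"dy":0,"dz":0.13,"yaw":0,"jaw":0}
    - {"dx":0.03,"dy":-0.006,"dz":0.13,"yaw":4,"jaw":0}
    - {"dx":0.06,"dy":-0.012,"dz":0.13,"yaw":8,"jaw":0}
    - {"dx":0.09,"dy":-0.018,"dz":0.13,"yaw":12,"jaw":0}
    - {"dx":0.12,"dy":-0.024,"dz":0.13,"yaw":16,"jaw":0}
    - {"dx":0.15,"dy":-0.03,"dz":0.13,"yaw":20,"jaw":0}
    - {"dx":0.18,"dy":-0.036,"dz":0.13,"yaw":23.2,"jaw":0}
    - {"dx":0.2,"dy":-0.042,"dz":0.13,"yaw":23.2,"jaw":0}
    - {"dx":0.215,"dy":-0.046,"dz":0.12,"yaw":23.2,"jaw":0}
    - {"dx":0.215,"dy":-0.046,"dz":0.11,"yaw":23.2,"jaw":0}
    - {"dx":0.215,"dy":-0.046,"dz":0.11,"yaw":23.2,"jaw":0}
    - {"dx":0.215,"dy":-0.046,"dz":0.11,"yaw":23.2,"jaw":0}

```text
clock: 27.6
eef_pos: [643.6, -190.2, 138.0]
tool_rot: [-3.14, -0.001, 1.767]
force: [-0.2, 0.3, -1.1]
width: 16.7
gripper_force: 58.8
```

```bash
python3 - <<'E'
from h import *
snap('g')
from tub import sides
C=np.array([644.,-191.])
for n in('top','scene'):
    c=cloud(n,np.load(f'g_{n}.npy'));k=np.hypot(c[...,0]-645,c[...,1]+190)<100
    z=c[...,2][k]; print(n,'plate z',np.histogram(z,np.arange(100,150,3)))
    print(n,sides(n,'g',C,101.2,118,132,79,62,hi=142))
a=cv2.imread('pics/g_top.png'); b=cv2.imread('pics/g_scene.png')
f=lambda i,x,y,w,h:cv2.resize(i[y:y+h,x:x+w],(400,400),interpolation=cv2.INTER_NEAREST)
cv2.imwrite('pics/crop5.png',np.hstack([f(a,310,105,100,100),f(b,140,160,100,100)]))
E
```

```text
top plate z (array([  0,   0,   0,   0,   0,   0,   2,  34, 143, 334, 395, 217,  75,
         5,   6,   1]), array([100, 103, 106, 109, 112, 115, 118, 121, 124, 127, 130, 133, 136,
       139, 142, 145, 148]))
top {'+a': (77.0, 0.0, 31), '+b': (62.9, -0.2, 42), '-b': (58.5, 0.8, 21)}
scene plate z (array([  0,   0,   0,   0,   0,   0,   1,   8,  91, 453, 577, 125,  16,
        15,   7,  11]), array([100, 103, 106, 109, 112, 115, 118, 121, 124, 127, 130, 133, 136,
       139, 142, 145, 148]))
scene {'+a': (80.9, 0.2, 22), '-a': (76.2, -2.8, 11), '+b': (57.1, 0.1, 22), '-b': (65.5, -0.2, 35)}
```

View pics/crop5.png

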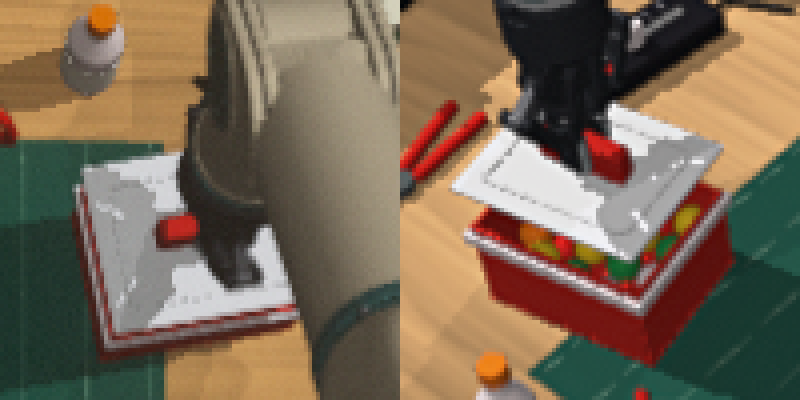

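The lid hangs squarely over the tub. Both views agree with the rim to within about 0.5 mm, so I'll lower it.

>>> arm_command:
  deltas:
    - {"dx":0,"dy":0,"dz":-0.01,"yaw":0,"jaw":0}
    - {"dx":0,"dy":0,"dz":-0.018,"yaw":0,"jaw":0}
    - {"dx":0,"dy":0,"dz":-0.023,"yaw":0,"jaw":0}
    - {"dx":0,"dy":0,"dz":-0.027,"yaw":0,"jaw":0}
    - {"dx":0,"dy":0,"dz":-0.029,"yaw":0,"jaw":0}
    - {"dx":0,"dy":0,"dz":-0.029,"yaw":0,"jaw":0}

```text
clock: 28.3
eef_pos: [644.8, -190.4, 108.9]
tool_rot: [-3.141, -0.0, 1.767]
force: [0.7, 0.4, -0.6]
width: 16.9
gripper_force: 58.8
```

>>> arm_command:
  deltas:
    - {"dx":0,"dy":0,"dz":-0.002,"yaw":0,"jaw":0}
    - {"dx":0,"dy":0,"dz":-0.004,"yaw":0,"jaw":0}
    - {"dx":0,"dy":0,"dz":-0.006,"yaw":0,"jaw":0}
    - {"dx":0,"dy":0,"dz":-0.006,"yaw":0,"jaw":0}

```text
clock: 28.7
eef_pos: [645.7, -190.5, 104.2]
tool_rot: [3.14, 0.001, 1.767]
force: [-1.3, 0.5, 3.5]
width: 17.0
gripper_force: 59.5
```

>>> arm_command:
  deltas:
    - {"dx":0,"dy":0,"dz":-0.002,"yaw":0,"jaw":0}
    - {"dx":0,"dy":0,"dz":-0.004,"yaw":0,"jaw":0}
    - {"dx":0,"dy":0,"dz":-0.006,"yaw":0,"jaw":0}
    - {"dx":0,"dy":0,"dz":-0.007,"yaw":0,"jaw":0}
    - {"dx":0,"dy":0,"dz":-0.007,"yaw":0,"jaw":0}

```text
clock: 29.2
eef_pos: [645.1, -190.4, 98.3]
tool_rot: [3.141, 0.001, 1.766]
force: [-4.3, 1.0, 14.1]
width: 17.2
gripper_force: 60.9
```

>>> arm_command:
  deltas:
    - {"dx":0,"dy":0,"dz":-0.002,"yaw":0,"jaw":0}
    - {"dx":0,"dy":0,"dz":-0.003,"yaw":0,"jaw":0}
    - {"dx":0,"dy":0,"dz":-0.003,"yaw":0,"jaw":0}

```text
clock: 29.5
eef_pos: [645.1, -190.5, 98.3]
tool_rot: [3.141, 0.002, 1.766]
force: [-11.3, 0.9, 30.0]
width: 16.9
gripper_force: 63.3
```

>>> arm_command:
  deltas:
    - {"dx":0,"dy":0,"dz":0.004,"yaw":0,"jaw":0}
    - {"dx":0,"dy":0,"dz":0.004,"yaw":0,"jaw":0}
    - {"dx":0,"dy":0,"dz":0.004,"yaw":0,"jaw":0.5}
    - {"dx":0,"dy":0,"dz":0.004,"yaw":0,"jaw":0.5}
    - {"dx":0,"dy":0,"dz":0.004,"yaw":0,"jaw":0.5}
    - {"dx":0,"dy":0,"dz":0.004,"yaw":0,"jaw":0.5}
    - {"dx":0,"dy":0,"dz":0.04,"yaw":0,"jaw":0.5}
    - {"dx":0,"dy":0,"dz":0.08,"yaw":0,"jaw":0.5}
    - {"dx":0,"dy":0,"dz":0.1,"yaw":0,"jaw":0.5}
    - {"dx":-0.04,"dy":-0.03,"dz":0.1,"yaw":-4,"jaw":0}
    - {"dx":-0.08,"dy":-0.06,"dz":0.1,"yaw":-8,"jaw":0}
    - {"dx":-0.12,"dy":-0.085,"dz":0.1,"yaw":-12,"jaw":0}
    - {"dx":-0.16,"dy":-0.11,"dz":0.1,"yaw":-16,"jaw":0}
    - {"dx":-0.19,"dy":-0.135,"dz":0.1,"yaw":-18,"jaw":0}
    - {"dx":-0.22,"dy":-0.155,"dz":0.1,"yaw":-18.4,"jaw":0}
    - {"dx":-0.22,"dy":-0.155,"dz":0.1,"yaw":-18.4,"jaw":0}
    - {"dx":-0.22,"dy":-0.155,"dz":0.1,"yaw":-18.4,"jaw":0}

```text
clock: 31.2
eef_pos: [424.5, -346.2, 193.4]
tool_rot: [3.141, -0.0, 1.443]
force: [0.6, 0.8, -0.3]
width: -0.2
gripper_force: 0.0
```

```bash
cat > chk.py <<'E'
from h import *
import sys
t=sys.argv[1]; snap(t)
T=np.radians(101.2)
for n in('top','scene'):
    c=cloud(n,np.load(f'{t}_{n}.npy')); p=c[...,:2]-[645,-190.5]
    a=p@[np.cos(T),np.sin(T)]; b=p@[-np.sin(T),np.cos(T)]; z=c[...,2]
    k=(abs(a)<72)&(abs(b)<55)&((abs(b)>20)|(abs(a)>50))&(z>70)&(z<120)
    A=np.c_[a[k],b[k],np.ones(k.sum())]; s=np.linalg.lstsq(A,z[k],rcond=None)[0]
    print(n,'plate z',np.median(z[k]).round(1),'tilt over lid mm',(s[:2]*[150,116]).round(1),k.sum())
    q=c[...,:2]-[489.4,390.3];f=q@[.1925,.981];g=q@[-.981,.1925]
    m=(abs(g)<120)&(f>-80)&(f<40)&(z>185)&(z<212); print('front',np.histogram(f[m],np.arange(-80,41,10))[0])
    m=(z>40)&(z<56)&(c[...,0]>380)&(c[...,0]<540)&(c[...,1]>-385)&(c[...,1]<-315); print('dimmer grip',m.sum(),np.median(c[m],0).round(1))
E
python3 chk.py h
```

```text
top plate z 90.9 tilt over lid mm [ 0.  -0.3] 1330
front [  0   0   0   0   0   0   0  48 419 114 357 307]
dimmer grip 60 [ 460.4 -352.    48.7]
scene plate z 90.8 tilt over lid mm [-0.3 -0.2] 930
front [  0   0   0   0   0   0   0   0 209 401 216 332]
dimmer grip 39 [ 463.6 -347.    48.5]
```

The lid is seated: plate top at 91 mm and level. The front is still shut, so next is the dimmer.

>>> arm_command:
  deltas:
    - {"dx":0,"dy":0,"dz":-0.05,"yaw":0,"jaw":0}
    - {"dx":0,"dy":0,"dz":-0.09,"yaw":0,"jaw":0}
    - {"dx":0,"dy":0,"dz":-0.12,"yaw":0,"jaw":0}
    - {"dx":0,"dy":0,"dz":-0.145,"yaw":0,"jaw":0}
    - {"dx":0,"dy":0,"dz":-0.159,"yaw":0,"jaw":0}
    - {"dx":0,"dy":0,"dz":-0.159,"yaw":0,"jaw":0}
    - {"dx":0,"dy":0,"dz":-0.159,"yaw":0,"jaw":0}

```text
clock: 32.0
eef_pos: [426.1, -345.2, 34.8]
tool_rot: [3.141, 0.0, 1.446]
force: [-0.2, 0.3, -0.2]
width: -0.0
gripper_force: 0.0
```

>>> arm_command:
  deltas:
    - {"dx":0.01,"dy":-0.0012,"dz":0,"yaw":0,"jaw":0}
    - {"dx":0.018,"dy":-0.0022,"dz":0,"yaw":0,"jaw":0}
    - {"dx":0.025,"dy":-0.003,"dz":0,"yaw":0,"jaw":0}
    - {"dx":0.03,"dy":-0.0038,"dz":0,"yaw":0,"jaw":0}
    - {"dx":0.035,"dy":-0.0044,"dz":0,"yaw":0,"jaw":0}
    - {"dx":0.04,"dy":-0.005,"dz":0,"yaw":0,"jaw":0}
    - {"dx":0.04,"dy":-0.005,"dz":0,"yaw":0,"jaw":0}

```text
clock: 32.7
eef_pos: [466.1, -350.6, 34.3]
tool_rot: [3.14, 0.0, 1.446]
force: [-0.3, -1.1, 0.1]
width: 0.0
gripper_force: 0.0
```

>>> arm_command:
  deltas:
    - {"dx":0.002,"dy":-0.0002,"dz":0,"yaw":0,"jaw":0}
    - {"dx":0.004,"dy":-0.0005,"dz":0,"yaw":0,"jaw":0}
    - {"dx":0.006,"dy":-0.0007,"dz":0,"yaw":0,"jaw":0}

```text
clock: 33.0
eef_pos: [470.7, -351.2, 34.2]
tool_rot: [-3.141, -0.0, 1.445]
force: [-2.0, -0.6, 0.2]
width: 0.1
gripper_force: 0.6
```

```bash
python3 chk.py i | grep dimm; python3 - <<'E'
import cv2,numpy as np
a=cv2.imread('pics/i_top.png'); b=cv2.imread('pics/i_scene.png')
f=lambda i,x,y,w,h:cv2.resize(i[y:y+h,x:x+w],(400,400),interpolation=cv2.INTER_CUBIC)
cv2.imwrite('pics/crop6.png',np.hstack([f(a,370,190,80,80),f(b,160,130,80,80)]))
E
```

```text
dimmer grip 11 [ 473.1 -341.7   47.5]
dimmer grip 71 [ 489.9 -345.3   47.3]
```

View pics/crop6.png

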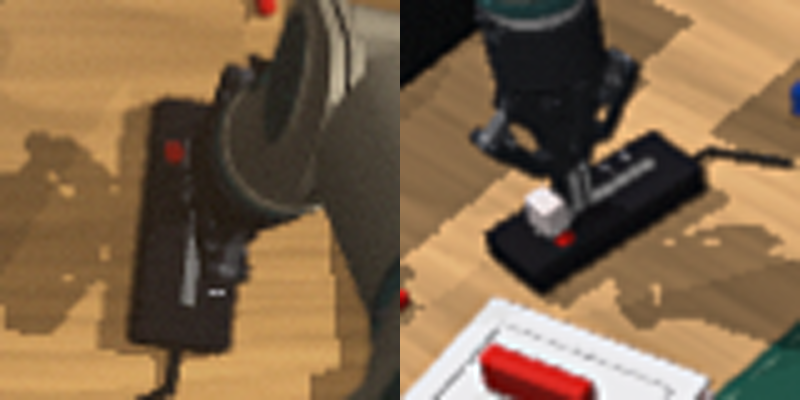

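The grip is now beside the red dot, at scene (268,172). I'll push on to the end stop.

>>> arm_command:
  deltas:
    - {"dx":0.002,"dy":-0.0002,"dz":0,"yaw":0,"jaw":0}
    - {"dx":0.004,"dy":-0.0005,"dz":0,"yaw":0,"jaw":0}
    - {"dx":0.004,"dy":-0.0005,"dz":0,"yaw":0,"jaw":0}

```text
clock: 33.4
eef_pos: [472.1, -351.4, 34.2]
tool_rot: [-3.136, -0.0, 1.445]
force: [-6.7, 1.4, 5.9]
width: 0.3
gripper_force: 3.4
```

>>> arm_command:
  deltas:
    - {"dx":0.001,"dy":0,"dz":0,"yaw":0,"jaw":0}
    - {"dx":0.001,"dy":0,"dz":0,"yaw":0,"jaw":0}
    - {"dx":-0.02,"dy":0.0025,"dz":0,"yaw":0,"jaw":0}
    - {"dx":-0.02,"dy":0.0025,"dz":0.05,"yaw":0,"jaw":0}
    - {"dx":-0.02,"dy":0.0025,"dz":0.1,"yaw":0,"jaw":0}
    - {"dx":-0.02,"dy":0.0025,"dz":0.15,"yaw":0,"jaw":0}
    - {"dx":-0.02,"dy":0.0025,"dz":0.2,"yaw":0,"jaw":0}
    - {"dx":-0.06,"dy":-0.02,"dz":0.23,"yaw":0,"jaw":0}
    - {"dx":-0.1,"dy":-0.06,"dz":0.25,"yaw":0,"jaw":0}
    - {"dx":-0.13,"dy":-0.09,"dz":0.25,"yaw":0,"jaw":0}
    - {"dx":-0.16,"dy":-0.12,"dz":0.25,"yaw":0,"jaw":0}
    - {"dx":-0.16,"dy":-0.12,"dz":0.25,"yaw":0,"jaw":0}
    - {"dx":-0.16,"dy":-0.12,"dz":0.25,"yaw":0,"jaw":0}

```text
clock: 34.7
eef_pos: [314.2, -472.8, 284.4]
tool_rot: [3.141, 0.0, 1.442]
force: [1.4, 0.6, 0.0]
width: -0.0
gripper_force: 0.0
```

```bash
python3 chk.py j
```

```text
top plate z 90.6 tilt over lid mm [ 0.1 -0.2] 1327
front [  0   0   0   0   0   0   0  53 409 132 355 303]
dimmer grip 54 [ 493.1 -356.3   49.9]
scene plate z 90.8 tilt over lid mm [-0.9  0.1] 955
front [  0   0   0   0   0   0   0   0 199 401 211 333]
dimmer grip 42 [ 499.6 -349.5   48.1]
```

View pics/j_top.png

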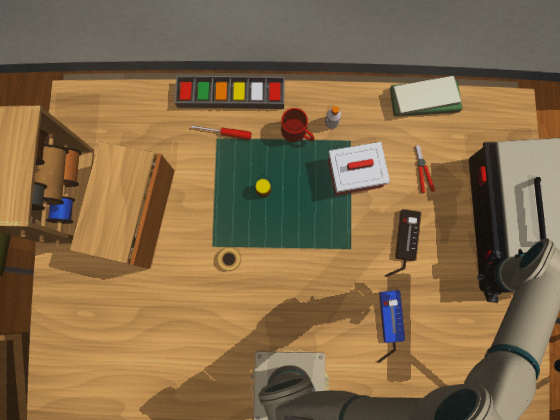

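View pics/j_scene.png

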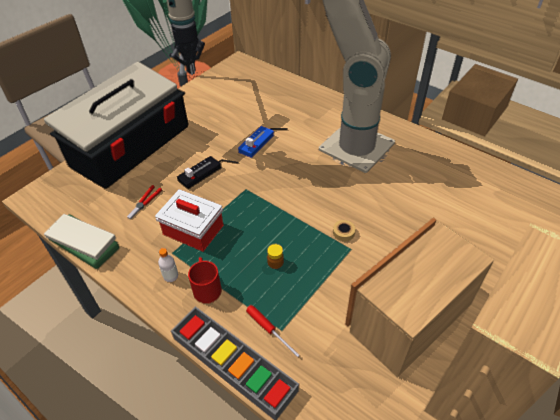

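The final pictures show the front shut at top (150,210), the lid level on the tub at (358,168) and the dimmer grip at its red-dot end at (411,219). No spools are left on the table and the other objects look unmoved, so I'm handing the job in.

```bash
python3 -c "
from cell import *
print(read_state()['force']); print(finish_job())"
```

```text
[ 0.75804138  0.49576875 -0.70266149]
the job is handed in; nothing more can be done
None
```

The job is done and handed in at about 35 s: both spools (brown and green) are in the bin with the front shut on its catch, the lid is seated level on the tub, and the dimmer is at off against its stop.

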